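# Vent the sample chamber and hold its sprung lid at the index mark

### The job

Vent the sample chamber: first turn the lever of its vent valve to half open, 45 degrees, over the middle tick of its dial. Then lift the spring-loaded lid by its handle until it lines up with the steel index arm on its side, and finish while still holding it there, since it springs shut when let go. Leave the index arm and the other things on the bench where they are.

Things in the scene. Friction and masses are not known exactly. Their poses are not given: they have to be found in the camera images.
- chamber: Fixed grey open-topped box, 200 (x) x 220 (y) x 100 mm high; yaw within 15 degrees of 0. Origin: centre of its underside; x points from its front (robot side) to its hinge side, y to its left, z up. A 20 mm vent pipe, 45 mm above the bench, leaves the right (-y) wall and carries the vent valve, whose vertical axis stands at (-30, -210) mm in this frame.
- valve (a joint): Angle of the vent valve's steel lever, rad: 0 = closed, lever points to the chamber's -x (to the robot, across the pipe); grows anticlockwise seen from above; pi/2 = fully open, lever points to the chamber's -y (along the pipe, away from the box). Half open is 0.785. Stops at 0 and pi/2; starts at 0 to 0.4. Friction about 0.12 N m; stays where left.
- valve_grip (a point): Point on the lever's centreline 45 mm from the valve axis, 112 mm above the bench. Its x axis points along the lever back to the valve axis, z up. The lever is a steel bar 12 mm wide, 16 mm high, from 75 mm out to 20 mm behind the axis. Below it is a round dial 104 mm across, top 79 mm above the bench, with black ticks at 0, 45 and 90 degrees.
- lid: White lid, a plate 210 x 226 x 16 mm, 0.3 to 0.6 kg, hinged on the far (+x) rim. Origin on the hinge axis at (106, 0, 109) mm in the chamber's frame, at mid thickness of the plate. y along the hinge (the chamber's y); -x points to the front edge, 213 mm away; z normal to the plate. Opening angle: turn about +y from the chamber, 0 = shut, front edge rises, stop at 1.4 rad.
- lid_handle (a point): Middle of the lid's handle, a round steel bar 14 mm thick, 110 mm long along y, on posts: at (-170, 0, 50) mm in the lid's frame, 42 mm above the lid's top face, 159 mm above the bench when shut. The bar can turn in the fingers, so the gripper may stay pointing down. Spring: 0.63 N m shut plus 0.9 N m/rad; with gravity 6 to 10 N along the handle's arc. Axes as the lid's.
- index_arm: Steel index arm, 215 mm long, 16 mm high, 6 mm thick, hinged on the lid's hinge axis beside the lid's left (+y) edge, 122 mm left of the lid's middle. Origin on the hinge axis; -x points to its tip, y along the hinge. Set at 0.45 to 0.80 rad above shut, stays by friction. The lid is at the mark when its plate is parallel to this arm: edge and arm overlap seen from the side.
- index_tip (a point): Free end of the index arm, 213 mm from the hinge axis, at the middle of its thickness. Axes as the arm's.
- tip_rack: Bystander: loose pipette tip rack, 120 x 85 x 64 mm. Origin: centre of its underside.
- beaker: Bystander: loose glass beaker, 80 mm across, 110 mm high, standing to the right of the chamber. Origin: centre of its underside.
- reagent: Bystander: loose amber bottle, 70 mm across, 150 mm high. Origin: centre of its underside.
- vial: Bystander: loose amber vial, 28 mm across, 50 mm high, standing just in front of the chamber. Origin: centre of its underside.
- petri: Bystander: loose clear dish, 60 mm across, 18 mm high, lying behind the vent pipe. Origin: centre of its underside.
- jar: Bystander: loose white jar, 60 mm across, 60 mm high. Origin: centre of its underside.
- timer: Bystander: loose white timer, 60 x 60 x 22 mm. Origin: centre of its underside.

How it is judged:
By the outcome, as a careful person would: the job done as asked, in the order asked, and still so for the second after the job is handed in, while the arm keeps its last pose, push and grip.
It also fails if it takes over 40 s, if anything falls off the work surface, if the arm or the gripper's body presses on something with over 40 N, if the wrist force passes 120 N, or if a joint passes its speed limit or range.

### The arm

A 6-joint arm with a two-finger parallel gripper is mounted at the origin on the work surface. World frame = base frame: x ahead of the robot, y to its left, z up, the work surface at z = 0. Lengths are in mm, angles in rad, forces in N, time in s.
With the tool pointing down it reaches from about 275 to 850 mm from the base axis. Payload 5.2 kg.
Tool frame: the origin (TCP) lies where the fingers leave the gripper's body, on its centre line; the fingertips stand 73 mm ahead of it and the grasp point (between the pads) lies 54 mm ahead of it (manip.pinch_z is the distance from the TCP to the grasp point, in mm); z points along the fingers, y is the line along which they close (so a half turn about z gives the same grasp; the last joint's range is limited). The gripper opens to 85 mm and grips with 20 to 120 N. Pads are 22 mm wide; open, the fingers measure 114 mm over their backs; the gripper's body (76 mm by 85 mm) begins 54 mm behind the grasp point. The pads swing forward as they close: fully open they stand 13 mm farther back than shut.
Start: joints at [1.077, 0.259, 1.535, -0, 1.348, -0.203], TCP at [157.673, 526.92, 303.91] pointing down, gripper open.
Joint ranges: [-3.14, 3.14], [-0.91, 2.08], [0.19, 2.58], [-1.22, 4.36], [0.22, 2.71], [-3.12, 3.12]. Speed limits (rad/s): [2.57, 2.57, 3.14, 3.14, 3.14, 3.14].

### API

Orientations are given as a unit quaternion [x, y, z, w].
In Python, from workcell import manip gives the robot as it stands.
- The arm moves only by the shell command python3 inch.py 'ROWS' [FORCE]. ROWS is a JSON list of rows, 1 to 5 of them, each of 7 numbers: a rotation vector rx, ry, rz in rad, then dx, dy, dz in mm, then the finger opening in mm; each row is the pose to reach, as a shift and turn from the pose commanded when the command began, along the tool's axes at that moment; what a row does not reach only later rows make up. A row lasts 1/10 s, in which the tool goes at most 50 mm and 0.15 rad, less where a joint would pass 70% of its speed; a pose out of reach is approached as far as the arm can. The fingers move at their own pace and stop on an object; FORCE is the grip in N (left out, the last holds). Time passes only in rows, so rows that do not move let the fingers close. It prints the time, the measured TCP pose, the force, the opening and the grip force at its end.
- manip.state(): the state, without advancing time (a new reading comes with each control period).
- manip.snapshot(name): name is "scene" or "top" or "wrist"; returns the picture (384x512x3 uint8, blue, green, red); there is no depth.
- manip.camera_params(name): a dict with "fovy" (degrees; the focal length in pixels is half the picture's height over the tangent of half this angle, whatever the lens; pixels are square), "cx", "cy" (the principal point, pixels), "extrinsics" (4x4, takes a point from world to camera coordinates). Camera axes: x right, y down, z forward; pixel columns grow to the right and rows downward; lengths in mm; the calibration is good to about 2 mm. A picture is of the moment at which its call begins: read the wrist's pose just before it. camera_params takes no time and is no camera call; for the wrist camera it gives the pose at the moment of the call.
- manip.job_done(): hands the job in; it is judged then, once.
The state is a dict: "t": time; "joints": joint angles; "qd": joint speeds; "joint_torque": joint torques, N m; "eef_pos": TCP position; "eef_rot": TCP orientation; "force": force on the tool from outside, world axes, zero at the start; "ft_torque": the same for the moment, N m; "opening": finger opening in mm; "grasp_force": force on a finger pad.
Only numpy, scipy, OpenCV 4.12 (cv2) and the standard library are available. Lean on these libraries where they do the work, as an engineer would, in place of code of your own. Each camera call takes 0.05 s, during which the arm holds its last target. There are 200 camera calls.

## Working session

There is one attempt and no reset: what is moved stays moved. The work goes in short steps, Python scripts to look and compute and a shell command to move; the robot and the scene stay as the last step left them, time stands still between calls to the robot, and variables do not carry over. Pictures are saved under pics/ and viewed, at most 10 in all, crops included, and the job is handed in when it is done.

```bash
ls; mkdir -p pics
python3 - <<'E'
from workcell import manip
import cv2,numpy as np
print(manip.state())
for n in("scene","top"):
    im=manip.snapshot(n); cv2.imwrite(f"pics/{n}0.png",im); 
for n in("scene","top","wrist"):
    p=manip.camera_params(n); print(n,p["fovy"],p["cx"],p["cy"],np.round(p["extrinsics"],3).tolist(),[k for k in p])
E
```

```text
inch.py
pics
workcell.py
{'t': 0.0, 'joints': array([ 1.07717657e+00,  2.59354486e-01,  1.53610143e+00,  7.66061515e-06,
        1.34801199e+00, -2.02788668e-01]), 'qd': array([-8.09224247e-04, -8.76892160e-04, -9.30251730e-05, -1.04441535e-03,
        1.19055936e-03, -3.89584947e-04]), 'joint_torque': array([ 1.01853962e-03, -4.46033406e+01, -2.90572393e+01, -2.59315784e-04,
        1.15585668e-02, -4.59643331e-05]), 'eef_pos': array([157.48456988, 526.5469995 , 303.06103374]), 'eef_rot': array([ 1.44904376e-01,  9.89445220e-01, -8.80080827e-04, -3.23438024e-04]), 'force': array([-0.11535627, -0.15066296, -0.29917622]), 'ft_torque': array([-0.02128511, -0.00560585, -0.01828573]), 'grasp_force': 0.0, 'opening': 85.26788118458789}
scene 52.63141266258749 252.1946511295596 184.75002060850372 [[0.245, 0.97, 0.008, -102.783], [0.841, -0.208, -0.5, -355.023], [-0.483, 0.129, -0.866, 1524.972], [0.0, 0.0, 0.0, 1.0]] ['fovy', 'cx', 'cy', 'extrinsics']
top 44.18782196594664 256.22260960705796 185.43816076735413 [[0.018, -0.999, 0.031, -42.51], [-0.989, -0.022, -0.143, 489.71], [0.144, -0.028, -0.989, 1347.607], [0.0, 0.0, 0.0, 1.0]] ['fovy', 'cx', 'cy', 'extrinsics']
wrist 62.57006082676208 254.19789175355504 197.37939681349891 [[0.287, 0.958, -0.003, -548.867], [0.916, -0.273, 0.295, -38.107], [0.282, -0.087, -0.955, 379.303], [0.0, 0.0, 0.0, 1.0]] ['fovy', 'cx', 'cy', 'extrinsics']
```

View pics/scene0.png

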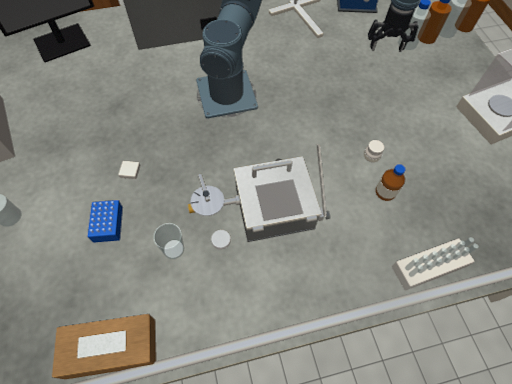

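View pics/top0.png

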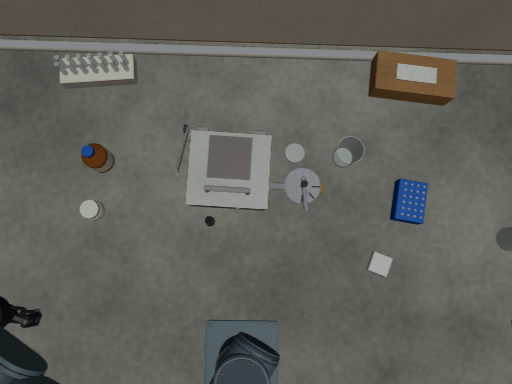

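The scene view shows the chamber at about (278,195), the valve dial at (207,200) and the index arm at (322,185). The top view shows the lid at (229,168), dial at (303,185) and arm at (183,150). I'll enlarge both for precise measurement.

Run:
```python
import cv2
t=cv2.imread("pics/top0.png")[112:232,170:330]; s=cv2.imread("pics/scene0.png")[140:260,180:340]
def g(c,x0,y0):
    b=cv2.resize(c,None,fx=5,fy=5,interpolation=cv2.INTER_CUBIC)
    for k in range(0,160,20):
        cv2.putText(b,str(x0+k),(k*5,8),0,.35,(0,255,255),1); cv2.line(b,(k*5,10),(k*5,18),(0,255,255),1)
    for k in range(0,120,20):
        cv2.putText(b,str(y0+k),(0,k*5+4),0,.35,(0,255,255),1)
    return b
cv2.imwrite("pics/t1.png",g(t,170,112)); cv2.imwrite("pics/s1.png",g(s,180,140))
```

```text
(no output)
```

View pics/t1.png

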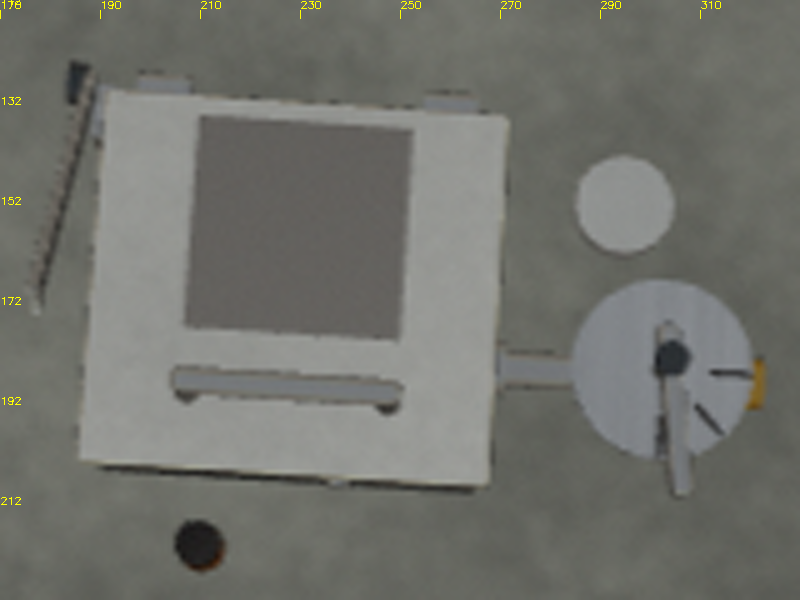

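View pics/s1.png

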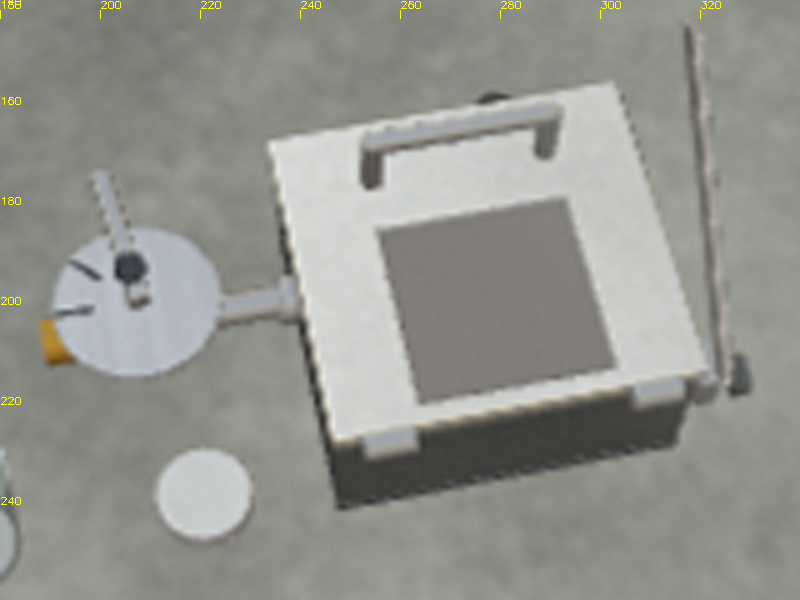

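The crops give sub-pixel corners in both views: the lid corners, handle ends, index tip, dial centre and lever ends. I'll fit the chamber pose, index angle and valve angle from these, leaving the heights free as a check.

```bash
cat > h.py <<'E'
import numpy as np, cv2
from workcell import manip
from scipy.optimize import least_squares
from scipy.spatial.transform import Rotation as R
def cam(n):
    p=manip.camera_params(n); return 192/np.tan(np.radians(p["fovy"]/2)),p["cx"],p["cy"],np.array(p["extrinsics"])
def proj(c,P):
    f,cx,cy,E=c; q=np.atleast_2d(P)@E[:3,:3].T+E[:3,3]; return np.c_[f*q[:,0]/q[:,2]+cx,f*q[:,1]/q[:,2]+cy]
def tri(cs,uvs):
    z=lambda X:np.concatenate([(proj(c,X)-u).ravel() for c,u in zip(cs,uvs)])
    s=least_squares(z,[500,0,100]); return s.x,np.abs(s.fun).max()
def W(p,P): # chamber -> world ; p=x,y,yaw
    return np.atleast_2d(P)@R.from_euler('z',p[2]).as_matrix().T+[p[0],p[1],0]
def lidpt(a,q): # lid frame->chamber
    return R.from_euler('y',a).apply(np.atleast_2d(q))+[106,0,109]
def lev(v,r,z): return [[-30-r*np.cos(v),-210-r*np.sin(v),z]]
E
python3 - <<'E'
from h import *
T=cam("top");S=cam("scene")
top=np.array([[191,130],[271.6,135],[267.4,209],[186,204],[227.4,188.5],[177.4,173.5],[302.2,185.8],[306.6,210.4]])
sc=np.array([[321.6,214.2],[247.6,228.2],[234,168.6],[302.4,156.8],[272.4,165.4],[317.8,145.6],[207.2,200.4],[200,174.8]])
def model(p):
    return np.vstack([W(p,lidpt(0,[[-3,113,8],[-3,-113,8],[-213,-113,8],[-213,113,8],[-170,0,54]])),W(p,lidpt(p[3],[-213,122,4])),W(p,[-30,-210,79]),W(p,lev(p[4],75,118))])
f=lambda p:np.r_[(proj(T,model(p))-top).ravel(),(proj(S,model(p))-sc).ravel()]
s=least_squares(f,[550,0,0,.6,.2]);p=s.x
print(p,"rms",s.fun.std());print(np.round(s.fun.reshape(2,-1,2),1).tolist())
for n,a,b in zip("FL FR NR NL handle tip dial lever".split(),top,sc):
    x,e=tri([T,S],[a,b]);print(n,np.round(x,1),round(e,2))
print(np.round(model(p),1).tolist())
E
```

```text
[ 5.25870947e+02  4.63480954e+01 -3.91998141e-02  7.53122487e-01
  1.15846138e-01] rms 0.4799964473462881
[[[-0.3, -0.9], [-0.1, -0.8], [0.1, -0.1], [-1.3, -0.0], [-0.7, 0.1], [-1.2, -0.3], [0.1, -0.5], [-0.5, -0.1]], [[0.1, 0.0], [-1.5, 0.5], [-1.3, -0.5], [-0.0, -0.8], [-0.6, -0.1], [-0.6, -0.9], [-0.4, 0.2], [-0.7, -0.4]]]
FL [631.7 155.3 114. ] 0.25
FR [623.  -68.5 116.1] 0.9
NR [414.9 -60.7 113.9] 0.67
NL [424.  161.7 114.1] 0.6
handle [462.5  48.5 163.2] 0.65
tip [484.6 169.4 254.1] 0.9
dial [ 486.4 -161.7   77.9] 0.2
lever [ 413.1 -168.2  116. ] 0.67
[[633.2, 155.2, 117.0], [624.4, -70.6, 117.0], [414.5, -62.4, 117.0], [423.4, 163.5, 117.0], [461.9, 48.9, 163.0], [484.0, 170.1, 257.6], [487.7, -162.3, 79.0], [412.9, -168.1, 118.0]]
```

The fit is good (0.5 px rms, heights agree within about 3 mm): chamber at (526, 46), yaw −0.039, index angle about 0.75, valve about 0.12. Next I'll plan the approach above the valve.

```bash
cat >> h.py <<'E'
def plan(start,yaw0,goals):
    """print per-command tool-axis shifts; goals: (x,y,z,yaw); tool down, y axis at yaw, x axis at yaw+pi/2"""
    p=np.array(start,float);y=yaw0
    for g in goals:
        d=np.array(g[:3])-p; c,s=np.cos(y),np.sin(y)
        dx=-s*d[0]+c*d[1]; dy=c*d[0]+s*d[1]
        print("rz %.3f d %.1f %.1f %.1f"%(-(g[3]-y),dx,dy,-d[2]),"rows",round(max(np.linalg.norm(d)/50,abs(g[3]-y)/.15),1)); p=np.array(g[:3]);y=g[3]
E
python3 - <<'E'
from h import *
a=np.array([157.67,526.92,303.9]);b=np.array([440,-165.,270])
th=[1.279-2.773*k/4 for k in range(5)]
plan(a,th[0],[(*(a+(b-a)*k/4),th[k]) for k in (1,2,3,4)])
E
```

```text
rz 0.693 d -117.4 -145.4 8.5 rows 4.6
rz 0.693 d -183.2 -36.8 8.5 rows 4.6
rz 0.693 d -164.4 88.7 8.5 rows 4.6
rz 0.693 d -69.8 173.3 8.5 rows 4.6
```

```bash
python3 inch.py '[[0,0,0.14,-23,-29,2,85],[0,0,0.28,-47,-58,3,85],[0,0,0.42,-70,-87,5,85],[0,0,0.56,-94,-116,7,85],[0,0,0.693,-117,-145,8.5,85]]'
python3 inch.py '[[0,0,0.14,-37,-7,2,85],[0,0,0.28,-73,-15,3,85],[0,0,0.42,-110,-22,5,85],[0,0,0.56,-147,-29,7,85],[0,0,0.693,-183,-37,8.5,85]]'
python3 inch.py '[[0,0,0.14,-33,18,2,85],[0,0,0.28,-66,35,3,85],[0,0,0.42,-99,53,5,85],[0,0,0.56,-132,71,7,85],[0,0,0.693,-164,89,8.5,85]]'
python3 inch.py '[[0,0,0.14,-14,35,2,85],[0,0,0.28,-28,69,3,85],[0,0,0.42,-42,104,5,85],[0,0,0.56,-56,139,7,85],[0,0,0.693,-70,173,8.5,85]]'
python3 inch.py '[[0,0,0,0,0,0,85],[0,0,0,0,0,0,85]]'
python3 - <<'E'
from h import *
s=manip.state();C=cam("wrist");im=manip.snapshot("wrist")
np.save("w1.npy",C[3])
p=[525.9,46.35,-.0392]
for n,P in dict(axis=[-30,-210,79],tip=lev(.116,75,120)[0],tail=lev(.116,-20,120)[0]).items(): print(n,proj(C,W(p,P)))
cv2.imwrite("pics/w1.png",cv2.resize(im,(768,576)))
E
```

```text
t: 0.6
eef_pos: [228.2, 352.9, 294.9]
eef_rot: [0.475, 0.88, -0.0, -0.0]
force: [0.9, -0.2, -0.4]
opening: 85.1
grasp_force: 0.0
t: 1.1
eef_pos: [298.8, 180.2, 286.7]
eef_rot: [0.745, 0.667, 0.0, 0.0]
force: [0.2, -0.6, 0.2]
opening: 84.7
grasp_force: 0.0
t: 1.6
eef_pos: [369.9, 7.5, 278.2]
eef_rot: [0.928, 0.374, -0.0, -0.0]
force: [1.3, 0.1, -0.1]
opening: 85.0
grasp_force: 0.0
t: 2.1
eef_pos: [440.5, -165.2, 269.4]
eef_rot: [0.999, 0.036, -0.0, -0.0]
force: [0.4, 0.4, 0.2]
opening: 84.7
grasp_force: 0.0
t: 2.3
eef_pos: [440.0, -164.0, 269.2]
eef_rot: [0.999, 0.039, -0.001, -0.001]
force: [0.1, 0.6, 0.1]
opening: 85.2
grasp_force: 0.0
axis [[256.92807262 135.24395303]]
tip [[256.94556887 241.68438845]]
tail [[257.51953061 111.5222383 ]]
```

View pics/w1.png

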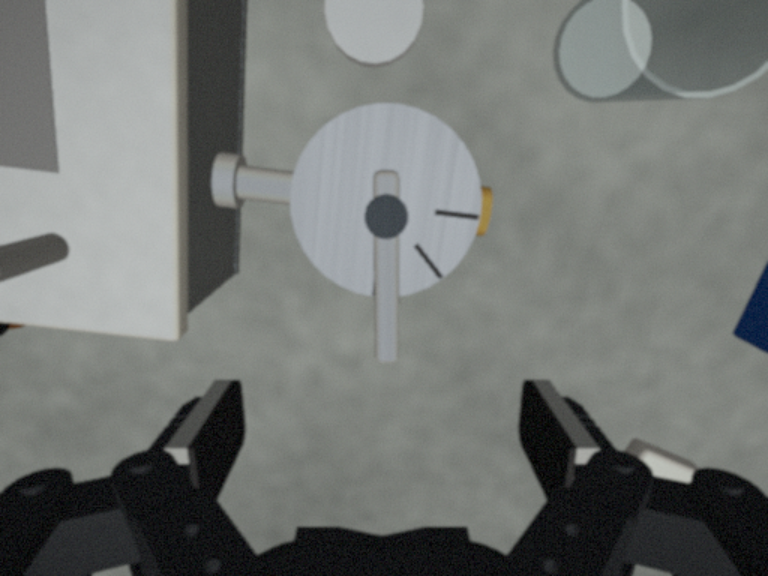

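The picture shows the dial at (387,200), with the lever running from its tail (386,170) to its tip (387,360) in the 1.5x picture. This matches the prediction within 2 px. I'll descend and grip.

```bash
python3 inch.py '[[0,0,0,0,1,35,85],[0,0,0,0,2,70,85],[0,0,0,0,2,103,85],[0,0,0,0,2,103,85]]' 40
python3 inch.py '[[0,0,0,0,0,0,0],[0,0,0,0,0,0,0],[0,0,0,0,0,0,0],[0,0,0,0,0,0,0],[0,0,0,0,0,0,0]]' 40
python3 - <<'E'
from h import *
th0=-1.494; ax=np.array([487.7,-162.3]); s=manip.state();print(s["grasp_force"],s["force"])
z=166
def pt(v): a=np.pi-.0392+v; return (ax[0]+48*np.cos(a),ax[1]+48*np.sin(a),z,v-.116+th0)
print(pt(.116))
# shifts all relative to start
for v in np.linspace(.116,.83,6)[1:]: plan(pt(.116)[:3],th0,[pt(v)])
E
```

```text
t: 2.75
eef_pos: [437.6, -162.6, 163.6]
eef_rot: [0.999, 0.041, -0.004, -0.003]
force: [-0.6, 0.4, 0.6]
opening: 84.9
grasp_force: 0.0
t: 3.25
eef_pos: [440.9, -165.9, 167.7]
eef_rot: [0.999, 0.039, 0.001, 0.0]
force: [0.2, 0.2, 0.0]
opening: 12.0
grasp_force: 3.5
3.461342789232731 [0.21299769 0.18142842 0.03679267]
(np.float64(439.84148819520806), np.float64(-165.98277718991923), 166, -1.494)
rz -0.143 d 0.5 6.8 -0.0 rows 1.0
rz -0.286 d 1.9 13.5 -0.0 rows 1.9
rz -0.428 d 4.3 19.9 -0.0 rows 2.9
rz -0.571 d 7.6 26.0 -0.0 rows 3.8
rz -0.714 d 11.7 31.4 -0.0 rows 4.8
```

```bash
python3 inch.py '[[0,0,0,0,0,0,0],[0,0,0,0,0,0,0]]' 60
python3 inch.py '[[0,0,-0.134,0.4,6.4,0,0],[0,0,-0.268,1.7,12.7,0,0],[0,0,-0.402,3.8,18.8,0,0],[0,0,-0.536,6.7,24.5,0,0],[0,0,-0.669,10.3,29.8,0,0]]'
python3 inch.py '[[0,0,0,0,0,0,0],[0,0,0,0,0,0,0]]'
python3 - <<'E'
from h import *
s=manip.state();y=R.from_quat(s["eef_rot"]).as_matrix()[:,1]
print("lever from pads",np.arctan2(y[1],y[0])+1.494+.116, "from pos",np.arctan2(-162.3-s["eef_pos"][1],487.7-s["eef_pos"][0])+.0392,s["grasp_force"],s["ft_torque"])
E
```

```text
t: 3.45
eef_pos: [440.9, -165.9, 167.8]
eef_rot: [0.999, 0.04, 0.001, 0.0]
force: [-1.7, 1.3, 4.9]
opening: 10.7
grasp_force: 59.1
t: 3.95
eef_pos: [453.2, -193.5, 167.7]
eef_rot: [0.93, 0.368, 0.001, -0.001]
force: [-0.7, 8.8, 9.2]
opening: 10.6
grasp_force: 59.6
t: 4.15
eef_pos: [453.3, -193.5, 167.8]
eef_rot: [0.931, 0.366, 0.0, -0.001]
force: [-0.6, 6.4, 9.0]
opening: 11.1
grasp_force: 59.6
lever from pads 0.7876241635437087 from pos 0.7757675427332078 59.60201025009155 [1.03748197 0.04499303 0.31874095]
```

```bash
python3 inch.py '[[0,0,0,0,0,0,85],[0,0,0,0,0,0,85],[0,0,0,0,0,0,85],[0,0,0,0,0,0,85]]'
python3 inch.py '[[0,0,0,0,0,-30,85],[0,0,0,0,0,-70,85],[0,0,0,0,0,-110,85],[0,0,0,0,0,-110,85],[0,0,0,0,0,-110,85]]'
python3 - <<'E'
from h import *
s=manip.state();C=cam("wrist");im=manip.snapshot("wrist")
p=[525.9,46.35,-.0392]
for v in(.735,.785,.835): print(v,proj(C,W(p,lev(v,75,120)))*1.5,proj(C,W(p,lev(v,-20,120)))*1.5)
cv2.imwrite("pics/w2.png",cv2.resize(im,(768,576)))
E
```

```text
t: 4.55
eef_pos: [453.1, -194.7, 166.8]
eef_rot: [0.931, 0.365, -0.0, 0.0]
force: [-0.7, -0.6, -0.2]
opening: 68.5
grasp_force: 0.0
t: 5.05
eef_pos: [453.4, -194.9, 277.8]
eef_rot: [0.931, 0.365, 0.001, 0.001]
force: [0.5, 0.7, -0.5]
opening: 84.8
grasp_force: 0.0
0.735 [[371.69688627 356.27367002]] [[381.06759582 167.93827763]]
0.785 [[378.8846797  356.43945333]] [[378.90615299 167.87898828]]
0.835 [[386.07172706 356.27531342]] [[376.74462653 167.93160797]]
```

View pics/w2.png

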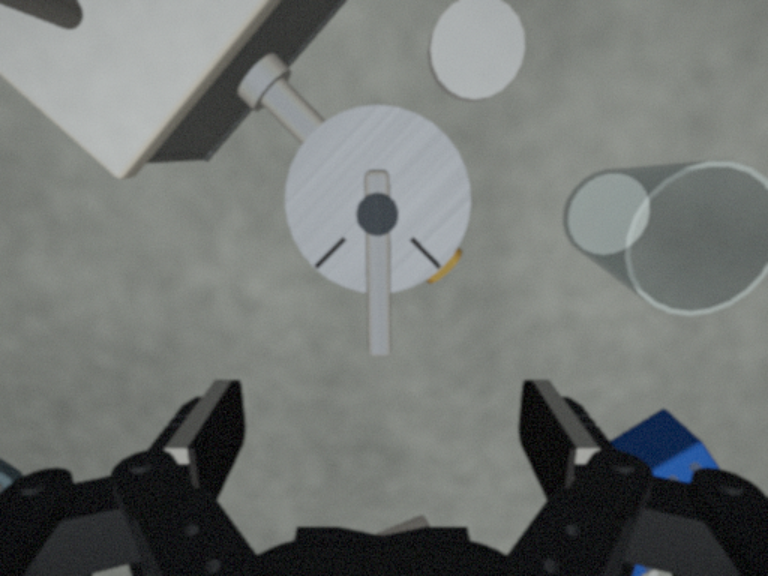

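The lever now runs through the middle: the 0° and 90° ticks sit symmetric at (331,252) and (425,252), and the lever from (376,170) to (379,355) gives about 0.79 rad. Next I'll view the index arm from two wrist places.

Run:
```python
from h import *
plan((453.4,-194.9,277.8),-.82,[(446,-70,330,-.43),(440,60,380,-.039),(560,60,380,-.039)])
```

```text
rz -0.390 d 79.8 -96.4 -52.2 rows 2.7
rz -0.391 d 115.7 -59.6 -50.0 rows 2.8
rz -0.000 d 4.7 119.9 0.0 rows 2.4
```

```bash
python3 inch.py '[[0,0,-0.1,20,-24,-13,85],[0,0,-0.2,40,-48,-26,85],[0,0,-0.3,60,-72,-39,85],[0,0,-0.39,80,-96,-52,85]]'
python3 inch.py '[[0,0,-0.1,29,-15,-13,85],[0,0,-0.2,58,-30,-26,85],[0,0,-0.3,87,-45,-39,85],[0,0,-0.391,116,-60,-50,85],[0,0,-0.391,116,-60,-50,85]]'
cat > snap.py <<'E'
from h import *
import sys
n=sys.argv[1]
C=cam("wrist");im=manip.snapshot("wrist");np.save(n+".npy",C[3]);cv2.imwrite(n+".png",im)
p=[525.9,46.35,-.0392]
for a in(.7,.75,.8): print(a,np.round(proj(C,W(p,lidpt(a,[[-213,122,8],[0,122,8]]))),1).tolist())
E
python3 inch.py '[[0,0,0,0,0,0,85],[0,0,0,0,0,0,85]]'; python3 snap.py wa
python3 inch.py '[[0,0,0,2,40,0,85],[0,0,0,3,80,0,85],[0,0,0,5,120,0,85],[0,0,0,5,120,0,85],[0,0,0,5,120,0,85]]'; python3 snap.py wb
python3 - <<'E'
import cv2,numpy as np
a,b=[cv2.imread(f"w{k}.png") for k in "ab"]
cv2.imwrite("pics/wab.png",cv2.resize(np.hstack([a,b]),(800,300),interpolation=cv2.INTER_AREA))
E
```

```text
t: 5.5
eef_pos: [445.6, -68.6, 327.4]
eef_rot: [0.842, 0.54, -0.001, -0.002]
force: [0.5, 0.2, 1.1]
opening: 85.1
grasp_force: 0.0
t: 6.0
eef_pos: [440.3, 63.7, 378.8]
eef_rot: [0.72, 0.694, 0.0, -0.001]
force: [0.5, 0.1, -0.8]
opening: 84.9
grasp_force: 0.0
t: 6.2
eef_pos: [440.5, 60.0, 377.5]
eef_rot: [0.722, 0.692, -0.001, -0.001]
force: [-0.5, -0.3, -0.4]
opening: 85.2
grasp_force: 0.0
0.7 [[315.7, 30.2], [458.5, 59.0]]
0.75 [[332.2, 27.1], [458.6, 59.0]]
0.8 [[350.9, 23.8], [458.8, 59.1]]
t: 6.75
eef_pos: [561.2, 59.3, 377.0]
eef_rot: [0.723, 0.691, -0.001, -0.001]
force: [-0.6, -0.2, -1.5]
opening: 85.0
grasp_force: 0.0
0.7 [[98.6, 39.6], [333.4, 64.1]]
0.75 [[105.5, 36.9], [333.6, 64.2]]
0.8 [[114.1, 34.1], [333.9, 64.2]]
```

View pics/wab.png

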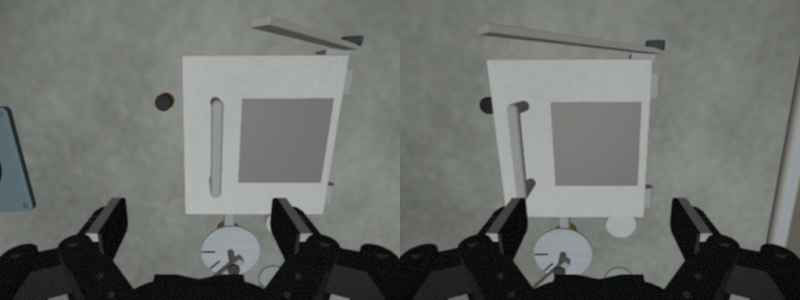

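Wrist views a and b show the index arm at the top. Its tip lies near (322,26) in a and (102,33) in b, and the handle near (275,185) in a. I'll zoom in on tip and handle end in both.

Run:
```python
import cv2,numpy as np
a,b=[cv2.imread(f"w{k}.png") for k in "ab"]
def c(im,x,y):
    q=cv2.resize(im[y:y+60,x:x+80],(400,300),interpolation=cv2.INTER_CUBIC)
    for k in range(0,80,10): cv2.line(q,(k*5,0),(k*5,5),(0,255,255),1)
    for k in range(0,60,10): cv2.line(q,(0,k*5),(5,k*5),(0,255,255),1)
    cv2.putText(q,f"{x},{y}",(8,16),0,.4,(0,255,255),1); return q
cv2.imwrite("pics/z.png",np.vstack([np.hstack([c(a,300,5),c(b,85,10)]),np.hstack([c(a,230,65),c(b,110,65)])]))
```

```text
(no output)
```

View pics/z.png

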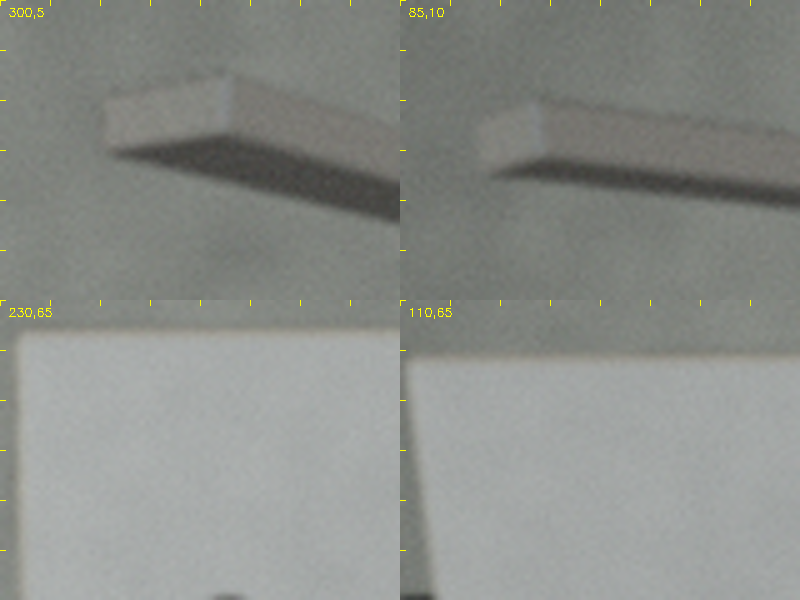

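Run:
```python
from h import *
f,cx,cy,_=cam("wrist");A=(f,cx,cy,np.load("wa.npy"));B=(f,cx,cy,np.load("wb.npy"))
pa=np.array([[345,20],[345.6,31.8],[321.2,24.4],[322,35.8],[234.2,71.2]]);pb=np.array([[112.4,30],[113.2,41.4],[100.6,35],[102.6,45.6],[111.6,76.8]])
for u,v in zip(pa,pb): print(np.round(tri([A,B],[u,v])[0],1),round(tri([A,B],[u,v])[1],2))
q=[[-213,125,8],[-213,119,8],[-213,125,-8],[-213,119,-8]]
m=lambda p:np.vstack([W([p[0],p[1],-.0392],lidpt(p[2],q)),W([p[0],p[1],-.0392],lidpt(0,[-213,113,8]))])
g=lambda p:np.r_[(proj(A,m(p))-pa).ravel(),(proj(B,m(p))-pb).ravel()]
s=least_squares(g,[526,46,.75]);print(s.x,np.round(s.fun.reshape(2,-1,2),1).tolist())
m3=lambda p:W([525.9,46.35,-.0392],lidpt(p[0],q))
g3=lambda p:np.r_[(proj(A,m3(p))-pa[:4]).ravel(),(proj(B,m3(p))-pb[:4]).ravel()]
s=least_squares(g3,[.75]);print(s.x)
```

```text
[492.  172.4 263.6] 0.04
[492.1 166.6 265.2] 0.19
[481.5 172.3 254.6] 0.52
[481.9 166.7 255.3] 0.19
[424.7 162.3 115.2] 0.18
[527.15305351  45.8820969    0.78184359] [[[1.8, -0.6], [0.2, 0.6], [-0.8, 0.1], [-2.3, 0.9], [-0.2, -0.8]], [[0.2, -0.5], [0.9, 0.9], [0.4, -1.0], [0.0, 0.4], [-1.0, -1.1]]]
[0.78895295]
```

Triangulation puts the arm tip centre at (487,169.5,260), so the index angle is about 0.785 rad. I'll grasp the handle a little right of its middle, to keep clear of the arm.

```bash
python3 inch.py '[[0,0,0,-10,-33,20,85],[0,0,0,-20,-66,50,85],[0,0,0,-29.6,-98.2,85,85],[0,0,0,-29.6,-98.2,117,85],[0,0,0,-29.6,-98.2,117,85]]' 60
python3 inch.py '[[0,0,0,0,0,0,85],[0,0,0,0,0,0,85]]'
python3 - <<'E'
from h import *
C=cam("wrist");im=manip.snapshot("wrist");print(manip.state()["eef_pos"])
p=[526.6,46.1,-.0392];print(proj(C,W(p,lidpt(0,[[-170,-55,57],[-170,55,57],[-170,-15,50]]))))
cv2.imwrite("pics/w3.png",im)
E
```

```text
t: 7.3
eef_pos: [457.3, 35.3, 259.1]
eef_rot: [0.722, 0.692, -0.002, -0.003]
force: [-0.7, 0.3, 0.2]
opening: 85.2
grasp_force: 0.0
t: 7.5
eef_pos: [462.8, 34.9, 264.1]
eef_rot: [0.722, 0.692, 0.001, 0.002]
force: [-0.1, 0.7, -0.2]
opening: 84.9
grasp_force: 0.0
[462.91099519  34.98840688 264.00236838]
[[252.57414252 298.16542006]
 [251.56872221 113.12852625]
 [252.27006242 233.61065838]]
```

View pics/w3.png

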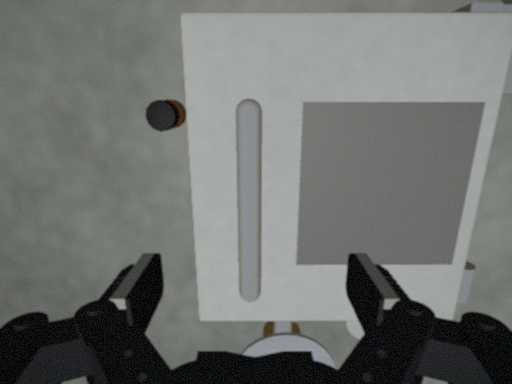

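The handle bar is centred at column 249, running from row 100 to 299. That is about 2 mm nearer than predicted, so I'll shift −2 mm, descend and close.

```bash
python3 inch.py '[[0,0,0,0,-1,25,85],[0,0,0,0,-2,51,85],[0,0,0,0,-2,51,85],[0,0,0,0,-2,51,85]]' 60
python3 inch.py '[[0,0,0,0,0,0,0],[0,0,0,0,0,0,0],[0,0,0,0,0,0,0],[0,0,0,0,0,0,0],[0,0,0,0,0,0,0]]' 60
python3 inch.py '[[0,0,0,0,0,0,0],[0,0,0,0,0,0,0],[0,0,0,0,0,0,0]]' 70
python3 - <<'E'
from h import *
b=lidpt(0,[-170,0,50])[0]
for a in np.linspace(0,.785,9): d=lidpt(a,[-170,0,50])[0]-b; print(round(a,3),np.round(d,1))
E
```

```text
t: 7.95
eef_pos: [460.3, 35.3, 211.9]
eef_rot: [0.722, 0.692, 0.0, 0.0]
force: [-0.3, -0.4, -0.2]
opening: 85.1
grasp_force: 0.0
t: 8.45
eef_pos: [460.1, 35.2, 211.4]
eef_rot: [0.722, 0.692, 0.001, 0.001]
force: [-0.9, 1.9, 5.7]
opening: 11.9
grasp_force: 56.4
t: 8.75
eef_pos: [460.1, 35.2, 211.3]
eef_rot: [0.722, 0.692, 0.001, 0.001]
force: [2.4, 0.1, 2.1]
opening: 11.9
grasp_force: 68.3
0.0 [0. 0. 0.]
0.098 [ 5.7  0.  16.4]
0.196 [13.   0.  32.2]
0.294 [21.8  0.  47.2]
0.392 [32.1  0.  61.2]
0.491 [43.6  0.  74.2]
0.589 [56.4  0.  86. ]
0.687 [70.3  0.  96.5]
0.785 [ 85.1   0.  105.5]
```

```bash
python3 inch.py '[[0,0,0,0,2.5,-8,0],[0,0,0,0,5.7,-16.4,0],[0,0,0,0,9.2,-24.5,0],[0,0,0,0,13,-32.2,0],[0,0,0,0,13,-32.2,0]]'
python3 inch.py '[[0,0,0,0,8.8,-15,0],[0,0,0,0,19.1,-29,0],[0,0,0,0,30.6,-42,0],[0,0,0,0,30.6,-42,0]]'
python3 inch.py '[[0,0,0,0,12.8,-11.8,0],[0,0,0,0,26.7,-22.3,0],[0,0,0,0,41.5,-31.3,0],[0,0,0,0,41.5,-31.3,0],[0,0,0,0,41.5,-31.3,0]]'
python3 - <<'E'
from h import *
for n in("scene","top","wrist"):
    np.save("f"+n+".npy",cam(n)[3]); cv2.imwrite("f"+n+".png",manip.snapshot(n))
s=manip.state();d=s["eef_pos"]-[460.1,35.2,211.3];print(d,s["force"],s["opening"],s["joints"])
x=d[0]*np.cos(.0392)-d[1]*np.sin(.0392)
print(least_squares(lambda a:(lidpt(a[0],[-170,0,50])[0]-[-64,0,159]-[x,0,d[2]])[[0,2]],[.7]))
a=cv2.imread("fscene.png")[130:250,210:370];b=cv2.imread("ftop.png")[100:220,160:320];w=cv2.imread("fwrist.png")
o=np.hstack([cv2.resize(a,(400,300),interpolation=2),cv2.resize(b,(400,300),interpolation=2)])
cv2.imwrite("pics/f.png",np.vstack([o,np.hstack([cv2.resize(w,(400,300)),cv2.resize(w[0:150,200:400],(400,300),interpolation=2)])]))
E
```

```text
t: 9.25
eef_pos: [472.0, 34.7, 242.3]
eef_rot: [0.722, 0.692, -0.001, -0.001]
force: [1.3, -1.3, -7.8]
opening: 12.0
grasp_force: 68.5
t: 9.65
eef_pos: [500.2, 33.6, 284.4]
eef_rot: [0.722, 0.692, -0.003, -0.003]
force: [-11.1, -0.1, -1.4]
opening: 11.2
grasp_force: 68.7
t: 10.15
eef_pos: [538.0, 32.1, 316.7]
eef_rot: [0.722, 0.692, -0.006, -0.006]
force: [-25.3, -0.9, 18.0]
opening: 11.4
grasp_force: 70.2
[ 77.59180701  -3.10694874 105.18869078] [-24.31036957  -0.25089406  16.93526253] 12.087538435100207 [-0.14620521  0.23831349  1.53083666 -0.00258459  1.38863443 -0.10444259]
     message: `ftol` termination condition is satisfied.
     success: True
      status: 2
         fun: [ 1.731e+00 -2.909e+00]
           x: [ 7.480e-01]
        cost: 5.731132174384602
         jac: [[ 1.523e+02]
               [ 9.061e+01]]
        grad: [-2.066e-04]
  optimality: 0.00020656520473095064
 active_mask: [ 0.000e+00]
        nfev: 5
        njev: 5
```

View pics/f.png

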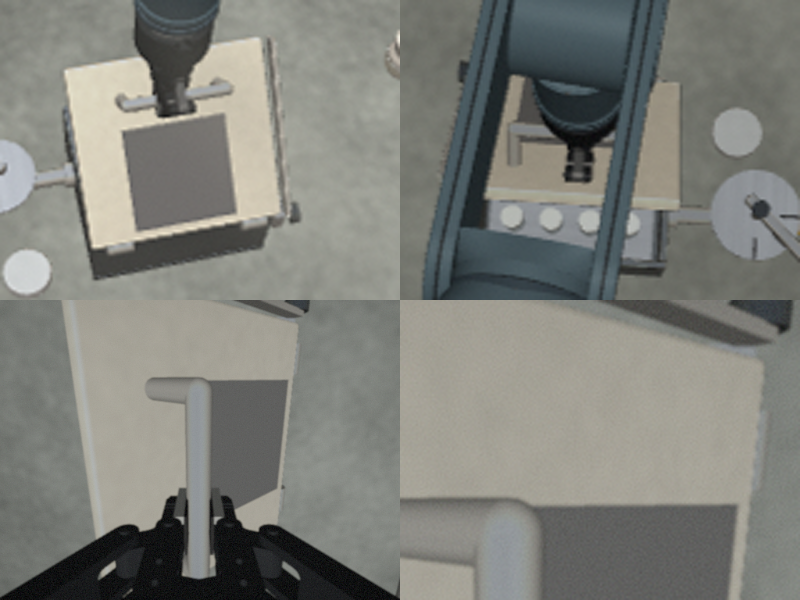

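The lid is lifted to near the mark. In the scene crop its front-left corner, near (315,145), almost meets the arm tip. The wrist view shows the lid's front edge at left, the hinge-left corner near (381,31) and the panel corner near (369,102). My picture budget is used up, so I'll measure the edges numerically from here.

Run:
```python
from h import *
w=cv2.cvtColor(cv2.GaussianBlur(cv2.imread("fwrist.png"),(1,3),0),cv2.COLOR_BGR2GRAY).astype(float)
def edges(v,thr=4):
    g=np.gradient(cv2.GaussianBlur(v.reshape(1,-1),(5,1),0).ravel());k=[i for i in range(2,len(g)-2) if abs(g[i])>thr and abs(g[i])>=abs(g[i-1]) and abs(g[i])>abs(g[i+1])]
    return [(round(i+.5*(abs(g[i-1])-abs(g[i+1]))/(abs(g[i-1])+abs(g[i+1])-2*abs(g[i])+1e-9)*1,1),round(g[i])) for i in k]
for r in (15,40,60,80,150,200,250): print("row",r,edges(w[r-1:r+2].mean(0)))
for c in (320,340,360): print("col",c,edges(w[:130,c-1:c+2].mean(1)))
f,cx,cy,_=cam("wrist");C=(f,cx,cy,np.load("fwrist.npy"))
p=[526.6,46.1,-.0392]
for a in(.72,.75,.785,.82):
    print(a,np.round(proj(C,W(p,lidpt(a,[[-213,60,8],[-213,60,-8],[-213,-40,8],[-213,-40,-8],[-3,113,8],[-3,30,8],[-100,113,8]]))),1).tolist())
# panel in lid frame, from first two pictures (lid shut, z=117)
T=cam("top")
pan=np.array([[201,115],[414,128],[400,341],[186,326]])/5+[170,112]
for u in pan:
    s=least_squares(lambda q:(proj(T,W([525.9,46.35,-.0392],[q[0],q[1],117]))-u).ravel(),[0,0]);print(s.x-[106,0])
```

```text
row 15 [(np.float64(80.4), 10), (np.float64(343.0), -5), (np.float64(373.2), 5), (np.float64(388.4), -19), (np.float64(393.3), 14)]
row 40 [(np.float64(84.0), 11), (np.float64(381.2), -9)]
row 60 [(np.float64(86.8), 12), (np.float64(379.2), -4), (np.float64(382.7), -6)]
row 80 [(np.float64(89.8), 11), (np.float64(376.2), -5), (np.float64(380.6), -5)]
row 150 [(np.float64(100.0), 11), (np.float64(236.1), -10), (np.float64(239.9), 5), (np.float64(268.9), -9), (np.float64(363.6), 18), (np.float64(369.5), -11)]
row 200 [(np.float64(107.2), 10), (np.float64(236.9), -11), (np.float64(240.8), 5), (np.float64(267.9), -9), (np.float64(358.5), 17), (np.float64(363.8), -7)]
row 250 [(np.float64(114.4), 10), (np.float64(217.0), -14), (np.float64(227.4), -10), (np.float64(238.6), 18), (np.float64(268.6), -17), (np.float64(282.8), -4), (np.float64(291.3), 8), (np.float64(335.9), 8), (np.float64(358.2), -6)]
col 320 [(np.float64(7.1), 15), (np.float64(14.5), 5), (np.float64(102.1), -16)]
col 340 [(np.float64(2.8), -11), (np.float64(13.8), 13), (np.float64(19.6), 7), (np.float64(101.9), -17)]
col 360 [(np.float64(10.3), -12), (np.float64(20.7), 15), (np.float64(25.6), 4), (np.float64(101.8), -17)]
0.72 [[104.2, 104.5], [93.1, 104.1], [133.3, 316.4], [122.1, 301.3], [386.4, 28.3], [374.3, 138.8], [300.5, 5.0]]
0.75 [[110.1, 104.7], [96.9, 104.3], [138.9, 322.7], [126.1, 307.1], [386.6, 28.4], [374.5, 138.8], [304.8, 4.0]]
0.785 [[118.3, 104.9], [102.4, 104.4], [146.4, 330.4], [131.6, 314.3], [387.0, 28.4], [374.8, 138.8], [310.1, 2.7]]
0.82 [[127.9, 105.1], [109.1, 104.6], [155.0, 338.3], [137.9, 321.6], [387.2, 28.4], [375.1, 138.8], [315.7, 1.5]]
[-16.30969899  57.68440504]
[-16.03442563 -61.22367057]
[-136.66984472  -60.52943969]
[-135.62518753   57.4354041 ]
```

```bash
cat > fit.py <<'E'
from h import *
f,cx,cy,_=cam("wrist");E0=np.load("fwrist.npy");A=(f,cx,cy,np.load("wa.npy"));B=(f,cx,cy,np.load("wb.npy"))
pa=np.array([[345,20],[345.6,31.8],[321.2,24.4],[322,35.8],[234.2,71.2]]);pb=np.array([[112.4,30],[113.2,41.4],[100.6,35],[102.6,45.6],[111.6,76.8]])
q=[[-213,125,8],[-213,119,8],[-213,125,-8],[-213,119,-8]]
front=[(15,80.4),(40,84),(60,86.8),(80,89.8),(150,100),(200,107.2),(250,114.4)]
hinge=[(150,369.5),(200,363.8)]
at=[(340,2.8),(360,10.3)];ab=[(320,7.1),(340,13.8),(360,20.7)];le=[(320,14.5),(340,19.6),(360,25.6)]
panl=[(320,102.1),(340,101.9),(360,101.8)]; panr=[(150,363.6),(200,358.5)]
def line(C,p,a,q,obs,ax):
    P=proj(C,W(p,lidpt(a,q)));i=1-ax
    return [P[0,ax]+(o[0]-P[0,i])*(P[1,ax]-P[0,ax])/(P[1,i]-P[0,i])-o[1] for o in obs]
def res(x,use_arm=True):
    p=[x[0],x[1],-.0392];E=E0.copy();al,aa=x[2],x[3]
    dc=x[4:7]  # common wrist-camera offset in camera axes
    sh=lambda E:np.block([[np.eye(3),np.array(dc)[:,None]],[np.zeros((1,3)),1]])@E
    C=(f,cx,cy,sh(E0)) ; r=[]
    r+=line(C,p,al,[[-213,80,-8],[-213,-40,-8]],front,0)
    r+=line(C,p,al,[[-3,100,8],[-3,0,8]],hinge,0)
    r+=line(C,p,al,[[-150,113,8],[-3,113,8]],le,1)
    r+=line(C,p,aa,[[-120,119,8],[0,119,8]],at,1)+line(C,p,aa,[[-120,119,-8],[0,119,-8]],ab,1)
    m=np.vstack([W(p,lidpt(aa,q)),W(p,lidpt(0,[-213,113,8]))])
    for D,u in((A,pa),(B,pb)): r+=list((proj((f,cx,cy,sh(D[3])),m)-u).ravel())
    r+=[(x[0]-526)/1.5,(x[1]-46.3)/1.5]+list(np.array(dc)/2)
    return np.array(r)
if __name__=="__main__":
    s=least_squares(res,[526,46,.75,.78,0,0,0],loss="soft_l1")
    print(np.round(s.x,3));print(np.round(res(s.x),1).tolist())
    J=s.jac;print(np.round(np.sqrt(np.diag(np.linalg.inv(J.T@J))),4))
E
python3 fit.py
```

```text
[ 5.2585e+02  4.6272e+01  7.1900e-01  7.9100e-01 -1.6200e-01 -3.6400e-01
  1.9520e+00]
[-0.4, -0.3, -0.2, -0.2, -0.1, 0.0, 0.2, 1.6, 1.9, -2.5, -2.3, -3.0, 0.2, 0.3, 1.5, 1.4, 1.1, 1.5, -0.6, -0.1, 0.6, -1.2, 0.1, -2.6, 0.8, -1.6, -0.7, 0.6, -0.5, 1.4, 0.9, 0.6, -1.0, 0.2, 0.3, -1.6, -1.1, -0.1, -0.0, -0.1, -0.2, 1.0]
[1.2298 1.2291 0.0115 0.0048 1.282  1.2114 0.8776]
```

Run:
```python
import cv2,numpy as np
w=cv2.imread("fwrist.png").astype(float)
# straighten along front edge (slope .1447 col/row) and average rows 20..90
E=lambda r:80.4+(r-15)*.1447
prof=np.mean([[ [np.interp(E(r)+k,np.arange(512),w[r,:,c]) for c in range(3)] for k in np.arange(-6,26)] for r in range(20,90)],axis=0)
for k,v in zip(range(-6,26),prof): print(k,np.round(v,0).astype(int),end="; ")
for c in(330,350): print();print(c,[int(x) for x in w[0:34,c-2:c+3].mean((1,2))])
```

```text
-6 [119 125 121]; -5 [119 124 121]; -4 [119 124 120]; -3 [118 124 120]; -2 [119 124 121]; -1 [124 130 128]; 0 [135 144 144]; 1 [147 158 160]; 2 [153 164 166]; 3 [154 165 168]; 4 [155 166 168]; 5 [156 168 169]; 6 [157 168 170]; 7 [159 169 170]; 8 [161 171 170]; 9 [164 172 171]; 10 [168 173 171]; 11 [171 174 171]; 12 [171 173 170]; 13 [169 172 170]; 14 [165 170 169]; 15 [162 168 168]; 16 [158 166 167]; 17 [155 164 166]; 18 [152 163 165]; 19 [151 162 165]; 20 [150 162 165]; 21 [151 162 165]; 22 [151 162 165]; 23 [151 162 165]; 24 [151 162 165]; 25 [151 162 165]; 
330 [76, 72, 73, 72, 73, 74, 75, 71, 74, 76, 90, 112, 127, 129, 129, 130, 134, 143, 150, 155, 157, 157, 157, 157, 157, 157, 157, 156, 158, 158, 157, 158, 157, 156]

350 [120, 119, 122, 121, 122, 117, 105, 90, 78, 73, 74, 72, 74, 72, 75, 73, 77, 95, 111, 123, 123, 128, 137, 146, 152, 156, 157, 156, 155, 156, 156, 157, 157, 157]
```

Lid now measures about 0.745 and the arm about 0.787. I'll raise slightly, biased outward to relieve the radial load.

```bash
python3 inch.py '[[0,0,0,0,2.5,-4,0],[0,0,0,0,5,-8,0],[0,0,0,0,5,-8,0],[0,0,0,0,5,-8,0]]'
cat > meas.py <<'E'
from h import *
import fit
s=manip.state();C=cam("wrist");im=manip.snapshot("wrist").astype(float);cv2.imwrite("m.png",im)
Rm=R.from_quat(s["eef_rot"]).as_matrix();bar=s["eef_pos"]+54*Rm[:,2];b0=np.array([460.1+.15,35.2,211.3-54]);d=bar-b0
print("tcp",s["eef_pos"],"kin a",np.arctan2(50+d[2],170-d[0]*.9992+d[1]*.039)-np.arctan2(50,170),"r",np.hypot(50+d[2],170-d[0]),"F",s["force"],"M",s["ft_torque"],s["opening"])
g=im.mean(2);front=[]
for r in(20,40,60,80,110,150,200,240):
    v=np.convolve(g[r-3:r+4].mean(0),[.25,.5,.25],"same")
    d=np.diff(v)[40:180];k=np.argmax(d>4);k=k+np.argmax(d[k:k+5]);front.append((r,40+k+.5+.5*(d[k-1]-d[k+1])/(d[k-1]+d[k+1]-2*d[k])))
print("front",[(r,round(x,1)) for r,x in front])
fit.front=front
np.save("fwrist.npy",C[3]);fit.E0=C[3]
P=[525.9,46.27,-.0392]
for off in (0,3.3,5): # column bias of the wrist camera
    z=lambda a:fit.line((C[0],C[1]-off,C[2],C[3]),P,a[0],[[-213,80,-8],[-213,-40,-8]],front,0)
    q=least_squares(z,[.75]);print("bias",off,"lid a",q.x.round(4),np.round(q.fun,1).tolist())
prof=np.mean([[np.interp(np.interp(r,*zip(*front))+k,np.arange(512),im[r,:,0]-im[r,:,2]) for k in range(0,28)] for r in range(20,90)],axis=0)
print("strip peak",np.argmax(prof),np.round(prof,0).astype(int).tolist())
E
python3 meas.py
```

```text
t: 10.7
eef_pos: [545.0, 31.7, 321.6]
eef_rot: [0.722, 0.692, -0.005, -0.005]
force: [-11.1, -0.9, -3.2]
opening: 11.4
grasp_force: 69.6
tcp [545.02566137  31.74861923 321.60525894] kin a 0.7928680167435999 r 181.90278360334287 F [-11.07610439  -0.88950861  -3.20431584] M [-0.13508264  1.93626367  0.00853289] 11.401827414481383
front [(20, np.float64(76.0)), (40, np.float64(79.0)), (60, np.float64(82.0)), (80, np.float64(85.0)), (110, np.float64(89.4)), (150, np.float64(95.4)), (200, np.float64(102.8)), (240, np.float64(108.7))]
bias 0 lid a [0.7855] [-0.2, -0.2, -0.2, -0.1, -0.0, 0.0, 0.2, 0.4]
bias 3.3 lid a [0.8061] [0.1, 0.0, -0.0, 0.0, -0.0, -0.1, -0.0, 0.0]
bias 5 lid a [0.8159] [0.2, 0.1, 0.0, 0.1, -0.0, -0.1, -0.2, -0.2]
strip peak 13 [-9, -12, -13, -13, -12, -11, -11, -10, -9, -8, -6, -3, -1, 1, 0, -1, -4, -6, -9, -11, -13, -14, -14, -14, -14, -14, -14, -14][ WARN:0@0.942] global loadsave.cpp:1063 imwrite_ Unsupported depth image for selected encoder is fallbacked to CV_8U.
```

Run:
```python
from h import *
im=manip.snapshot("top");cv2.imwrite("ft2.png",im);g=im.mean(2);g0=cv2.imread("pics/top0.png").mean(2)
for c in(202,206,210,226,230,266,269): print(c,[int(x) for x in g[168:190,c-1:c+2].mean(1)])
print("tip0");print(g0[166:178,172:184].astype(int))
T=cam("top");p=[525.9,46.27,-.0392]
for a in(.72,.75,.785,.82): print(a,np.round(proj(T,W(p,lidpt(a,[[-213,125,-8],[-213,119,-8],[-213,119,8],[-213,60,-8],[-213,60,8],[-213,-113,-8],[-213,-113,8]]))),1).tolist())
```

```text
202 [138, 140, 139, 139, 167, 162, 161, 159, 159, 143, 141, 142, 145, 146, 156, 175, 182, 181, 181, 181, 178, 134]
206 [138, 138, 138, 137, 161, 160, 160, 159, 161, 122, 141, 142, 145, 148, 165, 179, 181, 181, 181, 180, 179, 172]
210 [135, 136, 137, 139, 155, 163, 161, 160, 155, 125, 143, 143, 145, 146, 145, 147, 144, 143, 142, 137, 128, 128]
226 [69, 113, 136, 138, 140, 154, 161, 160, 157, 152, 121, 144, 145, 144, 146, 145, 147, 145, 144, 143, 138, 136]
230 [60, 87, 137, 137, 140, 146, 167, 162, 160, 156, 141, 145, 145, 143, 145, 145, 146, 146, 147, 149, 147, 138]
266 [141, 142, 143, 140, 141, 142, 143, 141, 165, 160, 159, 157, 156, 83, 94, 98, 97, 99, 101, 97, 95, 92]
269 [142, 143, 143, 141, 140, 140, 141, 139, 163, 162, 160, 158, 158, 102, 127, 131, 131, 132, 130, 129, 125, 115]
tip0
[[105 105 107 106  99  94  75  70  98 108 106 107]
 [107 106 106 106 102  92  64  82 107 105 105 107]
 [106 107 104  97  99  87  50  83 108 107 106 106]
 [106 106 109 112 101  85  70  99 109 107 107 108]
 [105 105 108 115 111  94  74 106 106 108 109 110]
 [103 104 105 106 111  92  82 107 108 109 109 110]
 [102 102 103 105 117 112  84 108 109 109 109 111]
 [102 104 104 106 119 120 100 109 110 107 109 111]
 [103 103 103 104 121 132 109 110 111 110 110 109]
 [105 105 105 104 105 107 108 110 108 107 108 107]
 [106 107 105 106 105 105 107 108 107 107 105 106]
 [106 105 106 106 106 105 107 108 108 108 108 106]]
0.72 [[175.4, 179.2], [177.8, 179.3], [177.5, 174.3], [201.7, 180.8], [201.6, 175.8], [271.3, 185.1], [271.9, 180.1]]
0.75 [[175.2, 177.2], [177.7, 177.4], [177.4, 172.2], [201.6, 178.9], [201.5, 173.7], [271.5, 183.1], [272.1, 178.0]]
0.785 [[175.1, 174.9], [177.5, 175.0], [177.3, 169.7], [201.6, 176.5], [201.5, 171.2], [271.8, 180.8], [272.3, 175.5]]
0.82 [[174.9, 172.4], [177.4, 172.6], [177.2, 167.1], [201.5, 174.1], [201.5, 168.6], [272.0, 178.4], [272.6, 173.0]]
```

Measured in the same top camera, the lid is at about 0.786 and the index arm about 0.79. They are aligned within about 0.005 rad, and the grip is steady with low forces. Handing in.

Run:
```python
from workcell import manip
s=manip.state();print(s["t"],s["eef_pos"],s["force"],s["grasp_force"]);print(manip.job_done())
```

```text
10.8 [544.97725435  31.77142121 321.57090481] [-11.37615428  -0.90625116  -3.65285514] 69.59308862686157
the job is handed in; nothing more can be done
None
```

The job is handed in at 10.8 s: the vent valve was first set to half open (measured about 0.79 rad), and the lid is now held by its handle level with the index arm (lid about 0.786 rad, arm about 0.79 rad).

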